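Put a lidded mug away on the mug tree

ROBOT

A 7-joint arm with a two-finger parallel gripper is mounted at the origin on the work surface. World frame = base frame: x ahead of the robot, y to its left, z up, the work surface at z = 0. Lengths are in m, angles in rad, forces in N, time in s.
With the tool pointing down it reaches from about 0.4 to 0.9 m from the base axis. Payload 5.5 kg.
Tool frame: the origin (TCP) lies midway between the tips of the shut fingers; the grasp point (between the pads) lies r.grip_point_offset behind it (r.grip_point_offset is the distance from the TCP to the grasp point, in m); z points along the fingers, y is the line along which they close (so a half turn about z gives the same grasp; the last joint's range is limited). The gripper opens to 85 mm and grips with 20 to 120 N. Pads are 22 mm wide; open, the fingers measure 114 mm over their backs; the gripper's body (76 mm by 85 mm) begins 54 mm behind the grasp point. The pads swing forward as they close: fully open they stand 13 mm farther back than shut.
Start: joints at [1.585, 0.501, -0.427, 1.55, 0.221, 1.138, -0.21], TCP at [0.16, -0.63, 0.231] pointing down, gripper open.
Joint ranges: [-2.88, 2.88], [-0.31, 2.03], [-1.54, 1.56], [0.2, 2.42], [-1.41, 4.55], [0.19, 2.02], [-2.57, 2.57]. Speed limits (rad/s): [2.57, 2.57, 3.14, 3.14, 3.14, 3.14, 3.14].

INTERFACE

Orientations are given as a 3x3 rotation matrix whose columns are the frame's x, y, z axes.
In Python, from cell import get_obs, capture, camera_params, workorder, r gives the robot as it stands.
- The arm moves only by the shell command python3 -m creep 'ROWS' [FORCE]. ROWS is JSON, a list of rows, each an object of numbers: "wx", "wy", "wz": the turn, a rotation vector about the tool's x, y, z in degrees; "tx", "ty", "tz": the shift along the tool's x, y, z in m; "jaw": the closure, from -1 (fully open) to 1 (shut). In form: [{"wx": .., "wy": .., "wz": .., "tx": .., "ty": .., "tz": .., "jaw": ..}, ...]. A call has 1 to 20 rows; each row shifts and turns the commanded pose from where the row before left it, along the tool's axes as they then stand; what a row does not reach is not made up. A row lasts 1/12 s, in which the tool goes at most 41.7 mm and 7.16 degrees, less where a joint would pass 70% of its speed; a pose out of reach is approached as far as the arm can. A call is refused whole if a number of a shift passes 0.0417 or a number of a turn 7.16, either way. A call with a gripper value outside its range is refused whole. The fingers move at their own pace and stop on an object; FORCE is the grip in N (left out, the last holds). Time passes only in rows, so rows that do not move let the fingers close. It gives the time, the measured TCP pose, the force, the opening and the grip force at its end, in the units of the state.
- get_obs(): the state, without advancing time (a new reading comes with each control period).
- capture(name): name is "scene" or "side" or "wrist"; returns (picture, depth): 384x512x3 uint8, red, green, blue; 384x512 float32, m along the optical axis (not along the pixel's ray), 0 where there is no reading.
- camera_params(name): a dict with "intrinsics" (3x3 intrinsics, pixels), "T" (4x4, takes a point from camera to world coordinates); the wrist camera has in their place "mount" (4x4, takes a point from camera to tool coordinates, whose origin is the TCP and whose axes are the flange's). Camera axes: x right, y down, z forward; pixel columns grow to the right and rows downward; lengths in m; the calibration is good to about 2 mm. A picture is of the moment at which its call begins: read the wrist's pose just before it. camera_params takes no time and is no camera call.
- workorder.sign_off(): hands the job in; it is judged then, once.
The state is a dict: "t": time; "joint_positions": joint angles; "qd": joint speeds; "tau": joint torques, N m; "tool_pos": TCP position; "orientation": TCP orientation; "contact_force": force on the tool from outside, world axes, zero at the start; "moment": the same for the moment, N m; "opening": opening from 0.0 (shut) to 1.0 (fully open); "grasp_force": force on a finger pad.
Only numpy, scipy, OpenCV 4.12 (cv2) and the standard library are available. Lean on these libraries where they do the work, as an engineer would, in place of code of your own. Each camera call takes 0.05 s, during which the arm holds its last target. There are 200 camera calls.

TASK

Put the finished lidded mug away: lift off its lid and set it down gently, knob up, fully home in the nest of the lid board that it fits, and hang the mug by its handle on any hook of the mug tree, left hanging still. Do not let the mug or its lid fall over, and leave the other pots, the small lid and the brushes undisturbed.

Things in the scene. Friction and masses are not known exactly. Their poses are not given: they have to be found in the camera images.
- mug: White mug, cylinder 68 mm wide, 90 tall, wall 4, about 300 g, upright, lid on. Origin: centre of underside; z up its axis, y out to its one handle: an angular loop of 10 mm round bar in the y-z plane, reaching y = 82, z = 84 (see mug_loop). Let go with its handle resting on a hook, the mug swings sideways about the rod until it leans about 60 degrees, and is still within 4 s.
- mug_loop (a point): Middle of the opening of the mug's handle: y = 48, z = 52 mm in the mug's frame. Bar centre lines: level from the wall to y = 77 at z = 79, slanting in to y = 65, z = 34, back to the wall at z = 14. Opening: z = 30 to 74 at y = 48; y = 34 to 62 at z = 42; y = 34 to 69 at z = 69.
- lid: The mug's white lid, 90 g. Origin: centre of the underside of its flange; z up. From there up: round flange 56 mm wide, 9 deep (in the mug's mouth at the start), disc 72 mm wide, 6 thick (its underside rests on the rim), neck 16 mm wide, 10 high, round knob 24 mm wide, 16 high, its top 41 mm above the origin. On the mug its origin is 81 mm above the mug's.
- lidboard: Fixed plywood lid board on the table, 110 x 260 mm, 20 thick (top at z = 20 mm), with three round nests cut through it in a row along its y axis, told apart by size. Origin: centre of its underside; z up. Nest centres at y = -78 (60 mm wide), 8 (46 mm) and 78 mm (34 mm, holding the small lid).
- nest (a point): Centre of the mouth of the 60 mm nest, the one the mug's lid fits, at the board's top face. With its flange in it and its disc flat on the board the lid is home: its origin is 9 mm below this point.
- mug_tree: Fixed wooden mug tree: round foot 170 mm across and 20 mm high, post 20 mm across with a cap, top at 216 mm, and three steel hooks at one height, 120 degrees apart. Origin: centre of its underside; z up.
- small_lid: Bystander: small lid of the same kind seated in the 34 mm nest, disc 44 mm across; top of its knob 43 mm above the table. Origin: centre of its flange's underside.
- tumbler: Bystander: white cup without a handle, 76 mm across the rim, 85 mm tall. Origin: centre of its underside.
- brush_pot: Bystander: red tin 72 mm across and 95 mm tall with brushes standing in it to 190 mm. Origin: centre of its underside.
- vase: Bystander: unglazed clay vase, a slim cone 84 mm across the foot and 200 mm tall. Origin: centre of its underside.
- hook1: Hook 1 of the mug tree, 10 mm steel rod. Origin: on the rod's axis mid-run, 180 mm above the table, 48 mm from the post's axis; x outward from the post, z up. The run is level from the post (x = -38 mm) to x = 42 mm, then turns up: the tip ends at x = 57 mm, its top 18 mm above the rod's axis.
- hook2: Hook 2 of the mug tree, 10 mm steel rod. Origin: on the rod's axis mid-run, 180 mm above the table, 48 mm from the post's axis; x outward from the post, z up. The run is level from the post (x = -38 mm) to x = 42 mm, then turns up: the tip ends at x = 57 mm, its top 18 mm above the rod's axis.
- hook3: Hook 3 of the mug tree, 10 mm steel rod. Origin: on the rod's axis mid-run, 180 mm above the table, 48 mm from the post's axis; x outward from the post, z up. The run is level from the post (x = -38 mm) to x = 42 mm, then turns up: the tip ends at x = 57 mm, its top 18 mm above the rod's axis.

How it is judged:
At the end, for the whole second after the job is handed in: Lid flange down in the 60 mm nest (within 4 mm of its centre, under 3 mm proud, level to 0.06 rad); a hook runs through the mug's handle and carries it, foot over 50 mm above the table; both at rest (0.03 m/s, 0.3 rad/s); bystanders upright (0.2 rad), within 25 mm of their places (horizontal distance between lid and nest below 0.004 m and height (world z) of lid below 0.014 m and angle between lid's own z axis and vertical below 0.06 rad and ((x of mug_loop in the frame of hook1 between -0.04 and 0.045 m and y of hook1 in the frame of mug between 0.032 and 0.07 m and angle between the x axis of mug and the x axis of hook1, either way round below 0.7 rad and z of hook1 in the frame of mug between 0.018 and 0.08 m and contact force between mug and hook1 above 1 N) or (x of mug_loop in the frame of hook2 between -0.04 and 0.045 m and y of hook2 in the frame of mug between 0.032 and 0.07 m and angle between the x axis of mug and the x axis of hook2, either way round below 0.7 rad and z of hook2 in the frame of mug between 0.018 and 0.08 m and contact force between mug and hook2 above 1 N) or (x of mug_loop in the frame of hook3 between -0.04 and 0.045 m and y of hook3 in the frame of mug between 0.032 and 0.07 m and angle between the x axis of mug and the x axis of hook3, either way round below 0.7 rad and z of hook3 in the frame of mug between 0.018 and 0.08 m and contact force between mug and hook3 above 1 N)) and height (world z) of mug above 0.05 m and linear speed of each of mug, lid below 0.03 m/s and angular speed of each of mug, lid below 0.3 rad/s and distance of each of small_lid, tumbler, brush_pot, vase from where it was at the start of the episode below 0.025 m and angle between each of small_lid, tumbler, brush_pot, vase's own z axis and vertical below 0.2 rad); the robot touches nothing.
It fails at once if the mug is tipped over or dropped onto the table or the foot of the tree (angle between mug's own z axis and vertical above 0.6 rad and height (world z) of mug below 0.045 m).
It fails at once if the lid is dropped or slammed onto the board or the table (linear speed of lid above 0.6 m/s and height (world z) of lid below 0.035 m).
It fails at once if the lid is tipped over or turned upside down (angle between lid's own z axis and vertical above 0.8 rad).
It fails at once if the small lid, tumbler, brush pot or vase is knocked over or shifted by more than 25 mm (distance of any of small_lid, tumbler, brush_pot, vase from where it was at the start of the episode above 0.025 m or angle between any of small_lid, tumbler, brush_pot, vase's own z axis and vertical above 0.4 rad).
It also fails if it takes over 70 s, if anything falls off the work surface, if the arm or the gripper's body presses on something with over 40 N, if the wrist force passes 120 N, or if a joint passes its speed limit or range.

## Working session

There is one attempt and no reset: what is moved stays moved. The work goes in short steps, Python scripts to look and compute and a shell command to move; the robot and the scene stay as the last step left them, time stands still between calls to the robot, and variables do not carry over. Pictures are saved under pics/ and viewed, at most 13 in all, crops included, and the job is handed in when it is done.

```bash
ls; mkdir -p pics
cat > h.py <<'E'
import numpy as np,cv2
from cell import get_obs,capture,camera_params,workorder,r
def snap(n,f):
    o=get_obs();p,d=capture(n);cv2.imwrite(f'pics/{f}.png',p[:,:,::-1]);c=camera_params(n)
    K=np.array(c['intrinsics'])
    if 'T' in c:T=np.array(c['T'])
    else:
        W=np.eye(4);W[:3,:3]=o['orientation'];W[:3,3]=o['tool_pos'];T=W@np.array(c['mount'])
    np.savez(f'pics/{f}.npz',p=p,d=d,K=K,T=T);return p,d,K,T
def cloud(d,K,T):
    v,u=np.mgrid[:d.shape[0],:d.shape[1]]
    P=np.stack([(u-K[0,2])/K[0,0]*d,(v-K[1,2])/K[1,1]*d,d],-1)
    P=P@T[:3,:3].T+T[:3,3];P[d<=0]=np.nan;return P
E
python3 - <<'E'
from h import *
ims=[]
for n in ['scene','side']:
    p,d,K,T=snap(n,n+'0');ims.append(p);print(n,T.round(3).tolist(),K[0,0])
    print((d>0).mean())
cv2.imwrite('pics/wr.png',snap('wrist','wrist0')[0][:,:,::-1])
big=np.hstack(ims);cv2.imwrite('pics/both.png',cv2.resize(big,(800,300))[:,:,::-1])
o=get_obs();print(o['t'],o['orientation'],r.grip_point_offset)
print(camera_params('wrist')['mount'])
E
```

```text
pics
scene [[0.334, 0.726, -0.6, 1.335], [0.942, -0.25, 0.223, -0.285], [0.012, -0.64, -0.768, 1.157], [0.0, 0.0, 0.0, 1.0]] 387.9352225344526
0.9962005615234375
side [[-0.999, -0.047, 0.025, 0.495], [-0.05, 0.658, -0.752, 0.94], [0.019, -0.752, -0.659, 0.943], [0.0, 0.0, 0.0, 1.0]] 391.6361321462384
0.9959564208984375
0.15 [[ 9.69203044e-01  2.46262810e-01 -2.95665707e-04]
 [ 2.46262976e-01 -9.69201943e-01  1.46307071e-03]
 [ 7.37401259e-05 -1.49082410e-03 -9.99998886e-01]] 0.0187
[[-7.71218568e-05 -9.55773894e-01 -2.94102460e-01  7.45119906e-02]
 [ 9.99999868e-01 -2.23093500e-04  4.62781224e-04  6.13467914e-04]
 [-5.07926560e-04 -2.94102385e-01  9.55773785e-01 -1.41904258e-01]
 [ 0.00000000e+00  0.00000000e+00  0.00000000e+00  1.00000000e+00]]
```

View pics/both.png

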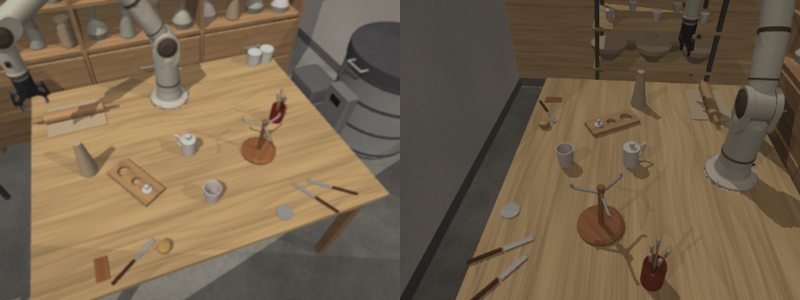

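The left view (scene) shows the mug with its lid at about (188,145), the lid board at (135,180), the tumbler at (213,190), the tree at (260,145), the vase at (85,160) and the brush pot at (278,110). The right view (side) shows the same objects. Next I'll fuse both depth clouds.

Run:
```python
from h import *
C=[];R=[]
for n in ['scene0','side0']:
    z=np.load(f'pics/{n}.npz');P=cloud(z['d'],z['K'],z['T']).reshape(-1,3);m=(P[:,2]>.008)&(P[:,2]<.26)&(P[:,0]>.2)&(P[:,0]<1)&(abs(P[:,1])<.45)
    q=cloud(z['d'],z['K'],z['T']).reshape(-1,3);f=(abs(q[:,2])<.01)&(q[:,0]>.3)&(q[:,0]<.9)&(abs(q[:,1])<.4);print(n,'table z',np.median(q[f,2]))
    C.append(P[m]);R.append(z['p'].reshape(-1,3)[m])
ims=[]
for c,rr in zip(C,R):
    H=np.zeros((450,400,3),np.uint8);o=np.argsort(c[:,2])
    i=((c[o,0]-.2)/.002).astype(int);j=((c[o,1]+.45)/.002).astype(int)
    H[449-j,i]=cv2.applyColorMap((c[o,2]/.22*255).clip(0,255).astype(np.uint8),cv2.COLORMAP_JET)[:,0]
    ims.append(H)
cv2.imwrite('pics/top.png',np.hstack(ims))
A=np.vstack(C);np.save('pics/A.npy',A)
g=((A[:,0]-.2)/.004).astype(int),((A[:,1]+.45)/.004).astype(int)
M=np.zeros((200,225),np.uint8);M[g]=255;M=cv2.morphologyEx(M,cv2.MORPH_CLOSE,np.ones((3,3)))
n,L=cv2.connectedComponents(M)
for k in range(1,n):
    b=A[L[g]==k]
    if len(b)>60:print(k,len(b),b.min(0).round(3),b.max(0).round(3))
```

```text
scene0 table z 0.0003471961168921567
side0 table z 0.0007941154137780515
24 1251 [ 0.366 -0.072  0.008] [0.469 0.015 0.127]
29 3031 [ 0.384 -0.415  0.008] [ 0.663 -0.19   0.056]
37 4556 [0.455 0.219 0.008] [0.642 0.401 0.22 ]
49 1108 [ 0.676 -0.05   0.008] [0.751 0.031 0.09 ]
54 341 [0.768 0.362 0.008] [0.923 0.45  0.021]
57 282 [ 0.809 -0.45   0.008] [ 0.922 -0.289  0.021]
58 420 [ 0.832 -0.286  0.008] [ 0.888 -0.231  0.037]
```

View pics/top.png

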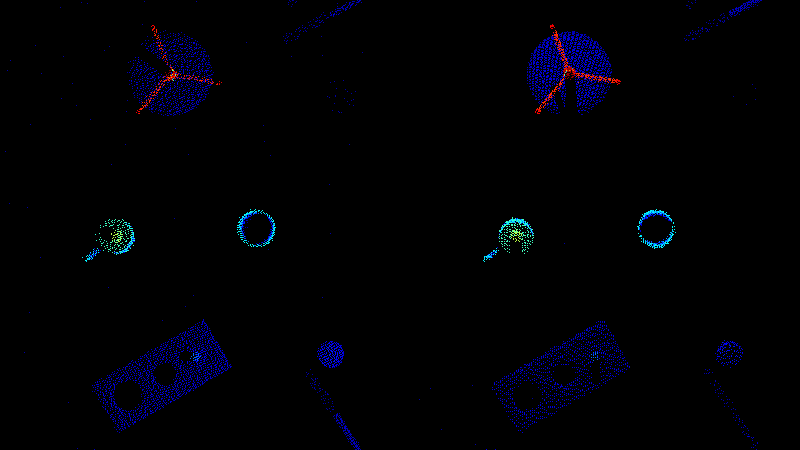

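The top-down maps show the mug at about (0.434,-0.025) with its handle toward -x,-y. The 60 mm nest is near (0.456,-0.34), and the tree is near (0.545,0.30) with three hooks. Next are precise fits.

```bash
cat >> h.py <<'E'
def circ(p):
    s=np.linalg.lstsq(np.c_[2*p[:,:2],np.ones(len(p))],(p[:,:2]**2).sum(1),rcond=None)[0]
    return s[:2].round(4),round(float(np.sqrt(s[2]+s[0]**2+s[1]**2)),4)
def nestfit(P,c0,s=.045):
    # hole rim: radial scan of top-face points, innermost per angular bin
    q=P.reshape(-1,3);q=q[(abs(q[:,2]-.02)<.004)&(np.hypot(*(q[:,:2]-c0).T)<s)]
    v=q[:,:2]-c0;a=((np.arctan2(v[:,1],v[:,0])+np.pi)/(2*np.pi)*36).astype(int)
    rr=np.hypot(*v.T);e=np.array([q[a==k][np.argmin(rr[a==k])] for k in range(36) if (a==k).any()])
    return circ(e),len(e),q[:,2].mean().round(4)
E
python3 - <<'E'
from h import *
for n in ['scene0','side0']:
    z=np.load(f'pics/{n}.npz');P=cloud(z['d'],z['K'],z['T']);Q=P.reshape(-1,3);Q=Q[~np.isnan(Q[:,0])]
    print(n)
    near=lambda x,y,s:Q[np.hypot(Q[:,0]-x,Q[:,1]-y)<s]
    m=near(.434,-.025,.06);k=m[m[:,2]>.108];print(' knob',k.mean(0),k[:,2].max(),len(k))
    d=m[abs(m[:,2]-.096)<.0025];e=d[np.hypot(*(d[:,:2]-[.434,-.025]).T)<.045]
    print(' disc z',np.median(e[:,2]), [circ(e[np.hypot(*(e[:,:2]-[.434,-.025]).T)>.032])])
    h=near(.434,-.025,.1);h=h[(h[:,2]>.03)&(h[:,2]<.09)&(np.hypot(*(h[:,:2]-[.434,-.025]).T)>.042)&(h[:,2]>.075)]
    print(' handle',h.mean(0),len(h),np.degrees(np.arctan2(*(h.mean(0)[:2]-[.434,-.025])[::-1])))
    b=Q[(abs(Q[:,2]-.02)<.004)&(Q[:,0]>.36)&(Q[:,0]<.67)&(Q[:,1]<-.18)&(Q[:,1]>-.42)]
    R=cv2.minAreaRect((b[:,:2]*1000).astype(np.float32));print(' board',R,np.median(b[:,2]))
    print(' nest',nestfit(P,np.array([.456,-.34])),nestfit(P,np.array([.53,-.30]),.035))
    t=near(.545,.302,.12);c=t[t[:,2]>.2];print(' post',c.mean(0),c[:,2].max(),len(c))
    f=t[abs(t[:,2]-.02)<.003];(cx,cy),rad=cv2.minEnclosingCircle((f[:,:2]*1000).astype(np.float32));print(' foot',cx,cy,rad)
    hk=t[(t[:,2]>.178)&(t[:,2]<.19)&(np.hypot(*(t[:,:2]-[.545,.302]).T)>.02)]
    a=np.degrees(np.arctan2(hk[:,1]-.302,hk[:,0]-.545))%360
    for w in (350,110,230):
        s=hk[abs((a-w+180)%360-180)<30];mu=s.mean(0);l=np.linalg.svd((s-mu)[:,:2],full_matrices=False)[2][0];print('  hook',mu.round(4),np.degrees(np.arctan2(l[1],l[0]))%180,s[:,2].max(),len(s))
    v=Q[(Q[:,2]>.03)&(Q[:,2]<.23)&(Q[:,0]>.05)&(Q[:,0]<1.1)&(abs(Q[:,1])<.9)]
    H=np.zeros((263,450),np.uint8);i=((v[:,0]-.05)/.004).astype(int),((v[:,1]+.9)/.004).astype(int);H[i]=1
    N,L,st,ce=cv2.connectedComponentsWithStats(cv2.dilate(H,np.ones((3,3))))
    for j in range(1,N):
        g=v[L[i]==j]
        if len(g)>80:print('   obj',g.min(0).round(2),g.max(0).round(2))
E
```

```text
scene0
 knob [ 0.43497827 -0.02363157  0.11916183] 0.12736735432478552 40
 disc z 0.09587648517189207 [(array([ 0.4332, -0.0236]), 0.0345)]
 handle [ 0.38315105 -0.0602346   0.08223139] 25 -145.28087589538586
 board ((522.0107421875, -302.9473571777344), (263.3486022949219, 111.61334228515625), 30.045595169067383) 0.01984776782681852
 nest ((array([ 0.4561, -0.3408]), 0.0316), 36, np.float64(0.0197)) ((array([ 0.5291, -0.2971]), 0.0254), 36, np.float64(0.0201))
 post [0.54530585 0.29915928 0.21127235] 0.21968526129162713 47
 foot 541.1800537109375 301.2996826171875 83.1278076171875
  hook [0.5991 0.2909 0.1851] 169.10194708099084 0.18988756049103395 46
  hook [0.5207 0.3587 0.1852] 110.25790793332504 0.18936679156744585 45
  hook [0.5043 0.2579 0.1841] 51.300620011961335 0.1897277256964689 64
   obj [ 0.05 -0.05  0.03] [0.08 0.05 0.23]
   obj [0.32 0.45 0.03] [0.41 0.53 0.2 ]
   obj [ 0.37 -0.53  0.03] [ 0.43 -0.45  0.2 ]
   obj [ 0.37 -0.07  0.03] [0.47 0.01 0.13]
   obj [0.47 0.22 0.03] [0.64 0.4  0.22]
   obj [ 0.68 -0.04  0.03] [0.75 0.03 0.09]
side0
 knob [ 0.43311498 -0.0196550
[... 332 characters left out ...]
28]), 0.0319), 36, np.float64(0.0208)) ((array([ 0.5292, -0.2979]), 0.0258), 35, np.float64(0.0203))
 post [0.53893149 0.3080042  0.21094108] 0.2178320485694385 91
 foot 539.3505249023438 302.7980041503906 80.2600326538086
  hook [0.6003 0.2932 0.1839] 170.63155393535547 0.18827303901174586 106
  hook [0.5204 0.3551 0.1844] 109.17734992251772 0.1878384863327497 108
  hook [0.5009 0.2587 0.1837] 50.71349735654527 0.18934559613220958 102
   obj [ 0.05 -0.04  0.03] [0.07 0.05 0.23]
   obj [0.33 0.46 0.03] [0.4  0.53 0.2 ]
   obj [ 0.35 -0.51  0.03] [ 0.43 -0.45  0.21]
   obj [ 0.37 -0.07  0.03] [0.47 0.01 0.13]
   obj [0.47 0.22 0.03] [0.64 0.4  0.22]
   obj [ 0.68 -0.05  0.03] [0.75 0.03 0.09]
```

```bash
python3 -m creep '[{"tx":0.0243,"ty":-0.0306,"jaw":-1},{"tx":0.0243,"ty":-0.0306,"jaw":-1},{"tx":0.0243,"ty":-0.0306,"jaw":-1},{"tx":0.0243,"ty":-0.0306,"jaw":-1},{"tx":0.0243,"ty":-0.0306,"jaw":-1},{"tx":0.0243,"ty":-0.0306,"jaw":-1},{"tx":0.0243,"ty":-0.0306,"jaw":-1},{"tx":0.0243,"ty":-0.0306,"jaw":-1},{"tx":0.0243,"ty":-0.0306,"jaw":-1},{"tx":0.0243,"ty":-0.0306,"jaw":-1},{"tx":0.0243,"ty":-0.0306,"jaw":-1},{"tx":0.0243,"ty":-0.0306,"jaw":-1},{"tx":0.0243,"ty":-0.0306,"jaw":-1},{"tx":0.0243,"ty":-0.0306,"jaw":-1},{"tx":0.0243,"ty":-0.0306,"jaw":-1},{"tx":0.0243,"ty":-0.0306,"jaw":-1},{"tx":0.0243,"ty":-0.0306,"jaw":-1},{"jaw":-1},{"jaw":-1}]'
cat >> h.py <<'E'
def plan(x,y,z,yaw=None):
    """remaining move to a world point (tool down), in tool axes as they stand; yaw = wanted world angle of tool y"""
    o=get_obs();R=np.array(o['orientation']);d=np.array([x,y,z])-o['tool_pos']
    yw=np.degrees(np.arctan2(R[1,1],R[0,1]));s=f"t {o['t']:.2f} q {np.round(o['joint_positions'],2)} yaw {yw:.2f} tilt {np.degrees(np.arccos(-R[2,2])):.2f} shift(now) {(R.T@d).round(4)} |d| {np.linalg.norm(d):.3f}"
    if yaw is not None:
        w=(yaw-yw+180)%360-180;s+=f" wz {-w:.2f}"
    print(s)
E
python3 - <<'E'
from h import *
plan(.433,-.024,.1)
p,d,K,T=snap('wrist','w1');P=cloud(d,K,T);Q=P.reshape(-1,3);Q=Q[Q[:,2]>.02]
c=np.array([.433,-.024]);rr=np.hypot(*(Q[:,:2]-c).T)
e=Q[(abs(Q[:,2]-.096)<.003)&(rr>.03)&(rr<.045)];print(len(e),circ(e) if len(e)>10 else '')
k=Q[(Q[:,2]>.108)&(rr<.03)];print(len(k),k.mean(0),k[:,2].max(),k.min(0),k.max(0))
h=Q[(Q[:,2]>.08)&(Q[:,2]<.088)&(rr>.042)&(rr<.09)];print(len(h),h.mean(0))
E
```

```text
t 0.15 q [ 1.59  0.5  -0.43  1.55  0.22  1.14 -0.21] yaw -75.74 tilt 0.09 shift(now) [ 0.4138 -0.5194  0.1313] |d| 0.677
0 $[0]: bad value
<stdin>:6: RuntimeWarning: Mean of empty slice.
  ret = um.true_divide(
Traceback (most recent call last):
ValueError: zero-size array to reduction operation maximum which has no identity
```

View pics/w1.png

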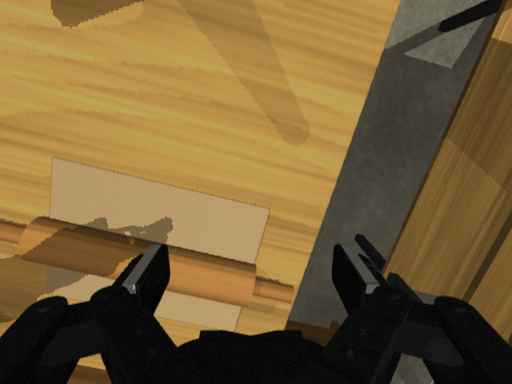

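The call was refused, probably because every key is required, so the arm did not move. The picture shows only the rolling pin and the fingers at the start pose.

```bash
python3 -m creep '[{"wx":0,"wy":0,"wz":0,"tx":0.0243,"ty":-0.0306,"tz":0,"jaw":-1},{"wx":0,"wy":0,"wz":0,"tx":0.0243,"ty":-0.0306,"tz":0,"jaw":-1},{"wx":0,"wy":0,"wz":0,"tx":0.0243,"ty":-0.0306,"tz":0,"jaw":-1},{"wx":0,"wy":0,"wz":0,"tx":0.0243,"ty":-0.0306,"tz":0,"jaw":-1},{"wx":0,"wy":0,"wz":0,"tx":0.0243,"ty":-0.0306,"tz":0,"jaw":-1},{"wx":0,"wy":0,"wz":0,"tx":0.0243,"ty":-0.0306,"tz":0,"jaw":-1},{"wx":0,"wy":0,"wz":0,"tx":0.0243,"ty":-0.0306,"tz":0,"jaw":-1},{"wx":0,"wy":0,"wz":0,"tx":0.0243,"ty":-0.0306,"tz":0,"jaw":-1},{"wx":0,"wy":0,"wz":0,"tx":0.0243,"ty":-0.0306,"tz":0,"jaw":-1},{"wx":0,"wy":0,"wz":0,"tx":0.0243,"ty":-0.0306,"tz":0,"jaw":-1},{"wx":0,"wy":0,"wz":0,"tx":0.0243,"ty":-0.0306,"tz":0,"jaw":-1},{"wx":0,"wy":0,"wz":0,"tx":0.0243,"ty":-0.0306,"tz":0,"jaw":-1},{"wx":0,"wy":0,"wz":0,"tx":0.0243,"ty":-0.0306,"tz":0,"jaw":-1},{"wx":0,"wy":0,"wz":0,"tx":0.0243,"ty":-0.0306,"tz":0,"jaw":-1}]'
cat > look.py <<'E'
from h import *
import sys
plan(.433,-.024,.1)
p,d,K,T=snap('wrist',sys.argv[1]);P=cloud(d,K,T);Q=P.reshape(-1,3);Q=Q[Q[:,2]>.02]
c=np.array([.433,-.024]);rr=np.hypot(*(Q[:,:2]-c).T)
e=Q[(abs(Q[:,2]-.096)<.003)&(rr>.03)&(rr<.045)];print(len(e),circ(e) if len(e)>10 else '')
k=Q[(Q[:,2]>.108)&(rr<.03)]
if len(k):print(len(k),k.mean(0),k[:,2].max(),k.min(0),k.max(0))
h=Q[(Q[:,2]>.08)&(Q[:,2]<.088)&(rr>.042)&(rr<.09)];print(len(h),h.mean(0) if len(h) else '')
E
python3 look.py w2
```

```text
t: 1.37
tool_pos: [0.3846, -0.1293, 0.2316]
orientation: [[0.969, 0.246, 0.0], [0.246, -0.969, -0.001], [0.0, 0.001, -1.0]]
contact_force: [1.1, 0.3, 0.3]
opening: 1.001
grasp_force: 0.0
t 1.37 q [ 1.07  0.07 -0.83  2.11  0.06  0.99 -1.12] yaw -75.76 tilt 0.08 shift(now) [ 0.0728 -0.0903  0.1314] |d| 0.175
1308 (array([ 0.4326, -0.0243]), 0.0329)
678 [ 0.43277445 -0.02599065  0.11980331] 0.12315448585634536 [ 0.42044444 -0.03624613  0.10809003] [ 0.44397716 -0.01214356  0.12315449]
315 [ 0.38440296 -0.06087645  0.08227079]
```

```bash
python3 -m creep '[{"wx":0,"wy":0,"wz":0,"tx":0.0243,"ty":-0.0298,"tz":0,"jaw":-1},{"wx":0,"wy":0,"wz":0,"tx":0.0243,"ty":-0.0298,"tz":0,"jaw":-1},{"wx":0,"wy":0,"wz":0,"tx":0.0239,"ty":-0.0301,"tz":0.01,"jaw":-1},{"wx":0,"wy":0,"wz":0,"tx":0,"ty":0,"tz":0.03,"jaw":-1},{"wx":0,"wy":0,"wz":0,"tx":0,"ty":0,"tz":0.03,"jaw":-1},{"wx":0,"wy":0,"wz":0,"tx":0,"ty":0,"tz":0.02,"jaw":-1},{"wx":0,"wy":0,"wz":0,"tx":0,"ty":0,"tz":0,"jaw":-1}]'
python3 -c "
from h import *
plan(.4325,-.0243,.0995)"
```

```text
t: 2.0
tool_pos: [0.4293, -0.0259, 0.1379]
orientation: [[0.969, 0.247, -0.007], [0.247, -0.969, 0.002], [-0.006, -0.004, -1.0]]
contact_force: [-1.4, 0.1, -0.2]
opening: 1.002
grasp_force: 0.0
t 2.00 q [ 0.76  0.33 -0.86  2.15  0.34  0.81 -1.64] yaw -75.68 tilt 0.41 shift(now) [ 0.0037 -0.0006  0.0384] |d| 0.039
```

```bash
python3 -m creep '[{"wx":0,"wy":0,"wz":0,"tx":0.002,"ty":-0.0006,"tz":0.015,"jaw":-1},{"wx":0,"wy":0,"wz":0,"tx":0,"ty":0,"tz":0.015,"jaw":-1},{"wx":0,"wy":0,"wz":0,"tx":0,"ty":0,"tz":0.008,"jaw":-1},{"wx":0,"wy":0,"wz":0,"tx":0,"ty":0,"tz":0,"jaw":-1},{"wx":0,"wy":0,"wz":0,"tx":0,"ty":0,"tz":0,"jaw":-1}]'
python3 -c "
from h import *
plan(.4325,-.0243,.0995)"
```

```text
t: 2.42
tool_pos: [0.4345, -0.0253, 0.1039]
orientation: [[0.969, 0.246, 0.0], [0.246, -0.969, -0.0], [0.0, 0.0, -1.0]]
contact_force: [0.3, -0.7, 0.7]
opening: 1.002
grasp_force: 0.0
t 2.42 q [ 0.7   0.4  -0.81  2.17  0.43  0.74 -1.72] yaw -75.75 tilt 0.01 shift(now) [-0.0017 -0.0014  0.0044] |d| 0.005
```

```bash
python3 -m creep '[{"wx":0,"wy":0,"wz":0,"tx":-0.0017,"ty":-0.0014,"tz":0.0042,"jaw":-1},{"wx":0,"wy":0,"wz":0,"tx":0,"ty":0,"tz":0,"jaw":0.2},{"wx":0,"wy":0,"wz":0,"tx":0,"ty":0,"tz":0,"jaw":1},{"wx":0,"wy":0,"wz":0,"tx":0,"ty":0,"tz":0,"jaw":1},{"wx":0,"wy":0,"wz":0,"tx":0,"ty":0,"tz":0,"jaw":1},{"wx":0,"wy":0,"wz":0,"tx":0,"ty":0,"tz":0,"jaw":1},{"wx":0,"wy":0,"wz":0,"tx":0,"ty":0,"tz":0,"jaw":1},{"wx":0,"wy":0,"wz":0,"tx":0,"ty":0,"tz":0,"jaw":1}]' 35
python3 -c "
from h import *
plan(.4325,-.0243,.0995)"
```

```text
t: 3.08
tool_pos: [0.4326, -0.024, 0.0994]
orientation: [[0.969, 0.246, 0.001], [0.246, -0.969, 0.0], [0.001, 0.0, -1.0]]
contact_force: [-0.5, 1.1, 4.0]
opening: 0.267
grasp_force: 34.3
t 3.08 q [ 0.69  0.4  -0.81  2.17  0.43  0.73 -1.73] yaw -75.73 tilt 0.03 shift(now) [-0.0002  0.0003 -0.0001] |d| 0.000
```

```bash
python3 -m creep '[{"wx":0,"wy":0,"wz":0,"tx":0,"ty":0,"tz":-0.008,"jaw":1},{"wx":0,"wy":0,"wz":0,"tx":0,"ty":0,"tz":-0.015,"jaw":1},{"wx":0,"wy":0,"wz":0,"tx":0,"ty":0,"tz":-0.025,"jaw":1},{"wx":0,"wy":0,"wz":0,"tx":0,"ty":0,"tz":-0.03,"jaw":1},{"wx":0,"wy":0,"wz":0,"tx":-0.003,"ty":0.015,"tz":-0.015,"jaw":1},{"wx":0,"wy":0,"wz":0,"tx":-0.006,"ty":0.033,"tz":0,"jaw":1},{"wx":0,"wy":0,"wz":0,"tx":-0.006,"ty":0.033,"tz":0,"jaw":1},{"wx":0,"wy":0,"wz":0,"tx":-0.006,"ty":0.033,"tz":0,"jaw":1},{"wx":0,"wy":0,"wz":0,"tx":-0.006,"ty":0.033,"tz":0,"jaw":1},{"wx":0,"wy":0,"wz":0,"tx":-0.006,"ty":0.033,"tz":0,"jaw":1},{"wx":0,"wy":0,"wz":0,"tx":-0.006,"ty":0.033,"tz":0,"jaw":1},{"wx":0,"wy":0,"wz":0,"tx":-0.006,"ty":0.033,"tz":0,"jaw":1},{"wx":0,"wy":0,"wz":0,"tx":0,"ty":0,"tz":0,"jaw":1},{"wx":0,"wy":0,"wz":0,"tx":0,"ty":0,"tz":0,"jaw":1}]'
python3 - <<'E'
from h import *
plan(.455,-.342,.033)
p,d,K,T=snap('wrist','w3');P=cloud(d,K,T)
print(nestfit(P,np.array([.455,-.342])))
for n in('scene','side'):
    p,d,K,T=snap(n,n+'3');Q=cloud(d,K,T).reshape(-1,3);Q=Q[(Q[:,2]>.15)&(Q[:,2]<.24)&(abs(Q[:,0]-get_obs()['tool_pos'][0])<.036)]
m=cv2.imread('pics/w3.png');cv2.imwrite('pics/v3.png',np.hstack([cv2.resize(m,(400,300)),cv2.resize(cv2.imread('pics/side3.png')[60:252,200:456],(400,300))]))
E
```

```text
t: 4.25
tool_pos: [0.4485, -0.2759, 0.192]
orientation: [[0.97, 0.242, -0.0], [0.242, -0.97, 0.001], [-0.0, -0.001, -1.0]]
contact_force: [-0.1, 0.2, -0.5]
opening: 0.269
grasp_force: 34.5
t 4.25 q [ 1.13  0.39 -0.77  1.89  0.32  0.99 -1.11] yaw -76.01 tilt 0.05 shift(now) [-0.0096  0.0658  0.1589] |d| 0.172
((array([ 0.4551, -0.3432]), 0.0298), 31, np.float64(0.0191))
```

View pics/v3.png

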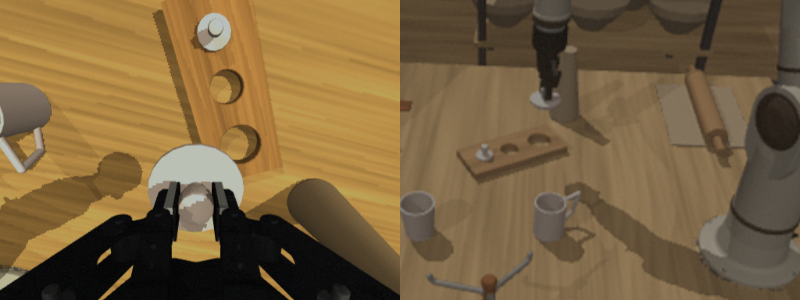

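The left view (wrist) shows the lid held level with its disc at about (196,190), and the nest at (240,145). Next I'll check where the lid disc sits relative to the TCP.

Run:
```python
from h import *
o=get_obs();t=np.array(o['tool_pos'])
for n in('w3','scene3','side3'):
    z=np.load(f'pics/{n}.npz');P=cloud(z['d'],z['K'],z['T']);Q=P.reshape(-1,3);p=z['p'].reshape(-1,3).astype(int)
    rr=np.hypot(*(Q[:,:2]-t[:2]).T)
    s=(rr<.045)&(Q[:,2]>.165)&(Q[:,2]<.2)&(p.min(1)>90);q=Q[s]
    (cx,cy),rad=cv2.minEnclosingCircle((q[:,:2]*1000).astype(np.float32))
    e=q[np.hypot(*(q[:,:2]-t[:2]).T)>.031]
    A=np.c_[q[:,:2]-t[:2],np.ones(len(q))];f=q[abs(q[:,2]-np.median(q[:,2]))<.004];pl=np.linalg.lstsq(np.c_[f[:,:2]-t[:2],np.ones(len(f))],f[:,2],rcond=None)[0]
    print(n,len(q),np.median(q[:,2]),np.array([cx/1000-t[0],cy/1000-t[1],rad/1000]).round(4),circ(e)[0]-t[:2],circ(e)[1],pl.round(3))
```

```text
w3 6052 0.18787202138221243 [-0.0008 -0.0045  0.0361] [-0.00020907 -0.002736  ] 0.0332 [-0.003  0.007  0.188]
scene3 190 0.18884569419698222 [ 0.0003 -0.0012  0.0373] [ 0.00059093 -0.000436  ] 0.0341 [0.005 0.02  0.189]
side3 100 0.1897373559998854 [-0.0004  0.0005  0.0367] [4.90930147e-04 6.39974339e-05] 0.0335 [-0.01  -0.007  0.19 ]
```

```bash
python3 -m creep '[{"wx":0,"wy":0,"wz":0,"tx":-0.003,"ty":0.022,"tz":0,"jaw":1},{"wx":0,"wy":0,"wz":0,"tx":-0.003,"ty":0.022,"tz":0.01,"jaw":1},{"wx":0,"wy":0,"wz":0.25,"tx":-0.003,"ty":0.0208,"tz":0.02,"jaw":1},{"wx":0,"wy":0,"wz":0,"tx":0,"ty":0,"tz":0.03,"jaw":1},{"wx":0,"wy":0,"wz":0,"tx":0,"ty":0,"tz":0.03,"jaw":1},{"wx":0,"wy":0,"wz":0,"tx":0,"ty":0,"tz":0.02,"jaw":1},{"wx":0,"wy":0,"wz":0,"tx":0,"ty":0,"tz":0.015,"jaw":1},{"wx":0,"wy":0,"wz":0,"tx":0,"ty":0,"tz":0.01,"jaw":1},{"wx":0,"wy":0,"wz":0,"tx":0,"ty":0,"tz":0.005,"jaw":1},{"wx":0,"wy":0,"wz":0,"tx":0,"ty":0,"tz":0,"jaw":1},{"wx":0,"wy":0,"wz":0,"tx":0,"ty":0,"tz":0,"jaw":1}]'
python3 - <<'E'
from h import *
plan(.4555,-.341,.0294)
t=np.array(get_obs()['tool_pos'])
for n in('wrist','scene','side'):
    p,d,K,T=snap(n,n+'4');Q=cloud(d,K,T).reshape(-1,3);p=p.reshape(-1,3).astype(int)
    rr=np.hypot(*(Q[:,:2]-t[:2]).T)
    q=Q[(rr<.045)&(Q[:,2]>t[2]-.012)&(Q[:,2]<t[2]+.004)&(p.min(1)>90)]
    (cx,cy),rad=cv2.minEnclosingCircle((q[:,:2]*1000).astype(np.float32));e=q[np.hypot(*(q[:,:2]-t[:2]).T)>.031]
    print(n,len(q),np.median(q[:,2]),cx,cy,rad,circ(e) if len(e)>5 else '')
    b=Q[(abs(Q[:,2]-.02)<.004)&(Q[:,0]>.36)&(Q[:,0]<.67)&(Q[:,1]<-.18)&(Q[:,1]>-.42)]
    (bx,by),sz,an=cv2.minAreaRect((b[:,:2]*1000).astype(np.float32));print('  board',bx,by,sz,an)
w=cv2.imread('pics/wrist4.png');s=cv2.imread('pics/side4.png')
cv2.imwrite('pics/v4.png',np.hstack([cv2.resize(w,(400,300)),cv2.resize(s[100:196,230:358],(400,300))]))
E
```

```text
t: 5.32
tool_pos: [0.4572, -0.3385, 0.0529]
orientation: [[0.97, 0.243, 0.001], [0.243, -0.97, -0.0], [0.001, 0.001, -1.0]]
contact_force: [-0.5, -0.3, -0.8]
opening: 0.263
grasp_force: 34.5
t 5.32 q [ 1.06  0.65 -0.62  1.88  0.52  0.78 -1.16] yaw -75.94 tilt 0.06 shift(now) [-0.0023  0.002   0.0235] |d| 0.024
wrist 6018 0.04878297044774009 457.23321533203125 -338.89703369140625 35.836299896240234 (array([ 0.4574, -0.3388]), 0.0333)
  board 499.31927490234375 -317.2283935546875 (208.57923889160156, 110.7434310913086) 30.15145492553711
scene 168 0.04974264176217935 457.0555725097656 -338.2142333984375 37.8593635559082 (array([ 0.4579, -0.3383]), 0.0338)
  board 522.5376586914062 -302.24945068359375 (262.2023010253906, 112.03252410888672) 30.361026763916016
side 84 0.051210997124931046 461.5273742675781 -337.2708740234375 37.46235656738281 (array([ 0.4579, -0.3376]), 0.0335)
  board 520.9878540039062 -304.57867431640625 (263.81488037109375, 117.61927795410156) 30.338220596313477
```

View pics/v4.png

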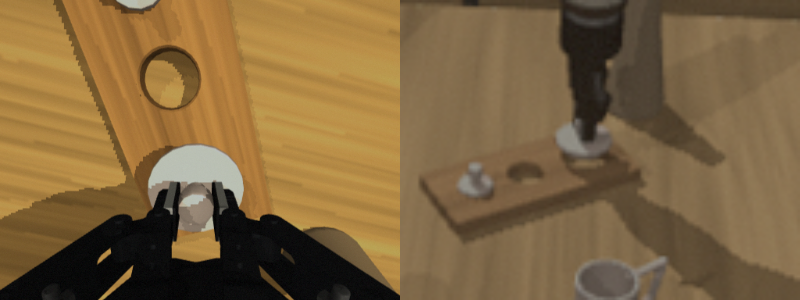

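The lid is centred on the TCP and hovering just above the 60 mm nest. In the left view the 46 mm nest is clear at (170,78), so I'll refine from it and the board edges.

Run:
```python
from h import *
a=np.radians(30.2);u=np.array([np.cos(a),np.sin(a)]);n=np.array([-u[1],u[0]])
for f in('wrist4','scene4','side4','scene0','side0'):
    z=np.load(f'pics/{f}.npz');P=cloud(z['d'],z['K'],z['T']);(c,rad),m,_=nestfit(P,np.array([.5292,-.2975]),.038)
    Q=P.reshape(-1,3);b=Q[(abs(Q[:,2]-.02)<.004)&(Q[:,0]>.36)&(Q[:,0]<.67)&(Q[:,1]<-.18)&(Q[:,1]>-.42)][:,:2]
    s=b@n;k=b@u
    print(f,'mid',c,rad,m,'-> nest',(c-.086*u).round(4),'| lateral from edges',np.percentile(s,[1,99]),np.percentile(s,[1,99]).mean(),'nest lat',(c@n).round(4),'k range',k.min(),k.max())
p=np.array([.4552,-.341]);print(p@n,p@u)
```

```text
wrist4 mid [ 0.5289 -0.3003] 0.0228 36 -> nest [ 0.4546 -0.3436] | lateral from edges [-0.57971283 -0.47130939] -0.5255111133702578 nest lat -0.5256 k range 0.16764065736860947 0.37631313772105723
scene4 mid [ 0.5297 -0.2986] 0.0246 36 -> nest [ 0.4554 -0.3419] | lateral from edges [-0.57900666 -0.46976841] -0.5243875322083098 nest lat -0.5245 k range 0.1684810950450634 0.4307917241847952
side4 mid [ 0.5285 -0.2971] 0.0257 36 -> nest [ 0.4542 -0.3404] | lateral from edges [-0.5814326  -0.46798407] -0.5247083331358938 nest lat -0.5226 k range 0.1650706857488048 0.42896347359787923
scene0 mid [ 0.529  -0.2971] 0.0256 36 -> nest [ 0.4547 -0.3404] | lateral from edges [-0.57885773 -0.46960287] -0.5242302986260635 nest lat -0.5229 k range 0.1671592659185289 0.43040157950490576
side0 mid [ 0.5289 -0.299 ] 0.0257 34 -> nest [ 0.4546 -0.3423] | lateral from edges [-0.58096271 -0.46888789] -0.5249253012014271 nest lat -0.5245 k range 0.16651777568190743 0.4295155482247778
-0.5236923871722963 0.22188808804841628
```

```bash
python3 -m creep '[{"wx":0,"wy":0,"wz":0,"tx":-0.0032,"ty":0.0034,"tz":0.005,"jaw":1},{"wx":0,"wy":0,"wz":0,"tx":0,"ty":0,"tz":0.005,"jaw":1},{"wx":0,"wy":0,"wz":0,"tx":0,"ty":0,"tz":0.003,"jaw":1},{"wx":0,"wy":0,"wz":0,"tx":0,"ty":0,"tz":0.003,"jaw":1},{"wx":0,"wy":0,"wz":0,"tx":0,"ty":0,"tz":0.002,"jaw":1},{"wx":0,"wy":0,"wz":0,"tx":0,"ty":0,"tz":0.0,"jaw":1}]'
python3 -c "
from h import *
plan(.4549,-.3426,.0294)"
```

```text
t: 5.97
tool_pos: [0.4539, -0.3424, 0.0334]
orientation: [[0.97, 0.242, -0.001], [0.242, -0.97, 0.001], [-0.001, -0.001, -1.0]]
contact_force: [0.5, 0.3, -1.3]
opening: 0.27
grasp_force: 34.5
t 5.97 q [ 1.06  0.68 -0.6   1.88  0.54  0.75 -1.17] yaw -75.99 tilt 0.06 shift(now) [0.0009 0.0004 0.004 ] |d| 0.004
```

```bash
python3 -m creep '[{"wx":0,"wy":0,"wz":0,"tx":0.0005,"ty":0,"tz":0.0015,"jaw":1},{"wx":0,"wy":0,"wz":0,"tx":0,"ty":0,"tz":0.0015,"jaw":1},{"wx":0,"wy":0,"wz":0,"tx":0,"ty":0,"tz":0.001,"jaw":1},{"wx":0,"wy":0,"wz":0,"tx":0,"ty":0,"tz":0.001,"jaw":1},{"wx":0,"wy":0,"wz":0,"tx":0,"ty":0,"tz":0,"jaw":1}]'
```

```text
t: 6.38
tool_pos: [0.4548, -0.3425, 0.0294]
orientation: [[0.97, 0.242, -0.0], [0.242, -0.97, -0.0], [-0.0, 0.0, -1.0]]
contact_force: [-1.1, 0.9, 2.5]
opening: 0.264
grasp_force: 34.7
```

```bash
python3 -m creep '[{"wx":0,"wy":0,"wz":0,"tx":0,"ty":0,"tz":0,"jaw":0},{"wx":0,"wy":0,"wz":0,"tx":0,"ty":0,"tz":0,"jaw":0},{"wx":0,"wy":0,"wz":0,"tx":0,"ty":0,"tz":0,"jaw":-1},{"wx":0,"wy":0,"wz":0,"tx":0,"ty":0,"tz":0,"jaw":-1},{"wx":0,"wy":0,"wz":0,"tx":0,"ty":0,"tz":-0.015,"jaw":-1},{"wx":0,"wy":0,"wz":0,"tx":0,"ty":0,"tz":-0.03,"jaw":-1},{"wx":0,"wy":0,"wz":0,"tx":0,"ty":0,"tz":-0.04,"jaw":-1},{"wx":0,"wy":0,"wz":0,"tx":0,"ty":0,"tz":-0.04,"jaw":-1},{"wx":0,"wy":0,"wz":0,"tx":0,"ty":0,"tz":-0.03,"jaw":-1},{"wx":0,"wy":0,"wz":0,"tx":0,"ty":0,"tz":0,"jaw":-1},{"wx":0,"wy":0,"wz":0,"tx":0,"ty":0,"tz":0,"jaw":-1}]' 50
python3 - <<'E'
from h import *
plan(.4325,-.0243,.2,-75.9+23)
for n in('wrist','scene','side'):
    p,d,K,T=snap(n,n+'5');Q=cloud(d,K,T).reshape(-1,3)
    q=Q[np.hypot(Q[:,0]-.4549,Q[:,1]+.3426)<.045];k=q[abs(q[:,2]-.026)<.004]
    pl=np.linalg.lstsq(np.c_[k[:,:2]-[.4549,-.3426],np.ones(len(k))],k[:,2],rcond=None)[0]
    w=k[np.hypot(*(k[:,:2]-[.4549,-.3426]).T)<.034];print(n,len(w),np.median(w[:,2]),q[:,2].max(),pl.round(3))
    m=Q[(np.hypot(Q[:,0]-.433,Q[:,1]+.024)<.042)&(abs(Q[:,2]-.09)<.003)]
    if len(m)>10:print('  mug rim',circ(m),len(m))
E
```

```text
t: 7.3
tool_pos: [0.4561, -0.3436, 0.1873]
orientation: [[0.97, 0.242, 0.004], [0.242, -0.97, -0.004], [0.003, 0.005, -1.0]]
contact_force: [-0.2, -0.7, -1.0]
opening: 0.999
grasp_force: 0.0
t 7.30 q [ 1.17  0.47 -0.73  1.79  0.37  1.01 -1.04] yaw -76.00 tilt 0.31 shift(now) [ 0.0544 -0.3154 -0.014 ] |d| 0.320 wz -23.10
wrist 2388 0.02519433282473238 0.2857583098050925 [-0.001 -0.001  0.025]
scene 169 0.025933943196483344 0.6246617392101325 [0.002 0.017 0.026]
  mug rim (array([ 0.4333, -0.0228]), 0.0317) 50
side 100 0.026792819347634056 0.5948584306223167 [-0.006 -0.026  0.026]
  mug rim (array([ 0.4321, -0.0227]), 0.0317) 64
```

```bash
python3 -m creep '[{"wx":0,"wy":0,"wz":0,"tx":0.0054,"ty":-0.0315,"tz":-0.0015,"jaw":-1},{"wx":0,"wy":0,"wz":0,"tx":0.0054,"ty":-0.0315,"tz":-0.0015,"jaw":-1},{"wx":0,"wy":0,"wz":0,"tx":0.0054,"ty":-0.0315,"tz":-0.0015,"jaw":-1},{"wx":0,"wy":0,"wz":0,"tx":0.0054,"ty":-0.0315,"tz":-0.0015,"jaw":-1},{"wx":0,"wy":0,"wz":0,"tx":0.0054,"ty":-0.0315,"tz":-0.0015,"jaw":-1},{"wx":0,"wy":0,"wz":0,"tx":0.0054,"ty":-0.0315,"tz":-0.0015,"jaw":-1},{"wx":0,"wy":0,"wz":0,"tx":0.0054,"ty":-0.0315,"tz":-0.0015,"jaw":-1},{"wx":0,"wy":0,"wz":0,"tx":0.0054,"ty":-0.0315,"tz":-0.0015,"jaw":-1},{"wx":0,"wy":0,"wz":0,"tx":0.0054,"ty":-0.0315,"tz":-0.0015,"jaw":-1},{"wx":0,"wy":0,"wz":0,"tx":0.0054,"ty":-0.0315,"tz":0,"jaw":-1},{"wx":0,"wy":0,"wz":-5.5,"tx":0,"ty":0,"tz":0,"jaw":-1},{"wx":0,"wy":0,"wz":-5.5,"tx":0,"ty":0,"tz":0,"jaw":-1},{"wx":0,"wy":0,"wz":-5.5,"tx":0,"ty":0,"tz":0,"jaw":-1},{"wx":0,"wy":0,"wz":-5.5,"tx":0,"ty":0,"tz":0,"jaw":-1},{"wx":0,"wy":0,"wz":0,"tx":0,"ty":0,"tz":0,"jaw":-1},{"wx":0,"wy":0,"wz":0,"tx":0,"ty":0,"tz":0,"jaw":-1},{"wx":0,"wy":0,"wz":0,"tx":0,"ty":0,"tz":0,"jaw":-1},{"wx":0,"wy":0,"wz":0,"tx":0,"ty":0,"tz":0,"jaw":-1}]'
python3 - <<'E'
from h import *
plan(.4325,-.0237,.04,-53.8)
for n in('wrist','scene','side'):
    p,d,K,T=snap(n,n+'6');Q=cloud(d,K,T).reshape(-1,3);c=np.array([.433,-.0237])
    rr=np.hypot(*(Q[:,:2]-c).T)
    m=Q[(rr<.042)&(rr>.025)&(abs(Q[:,2]-.09)<.003)]
    print(n,len(m),circ(m) if len(m)>10 else '',m[:,2].max() if len(m) else '')
    h=Q[(Q[:,2]>.077)&(Q[:,2]<.089)&(rr>.041)&(rr<.09)]
    if len(h)>8:
        mu=h.mean(0)[:2];l=np.linalg.svd(h[:,:2]-mu,full_matrices=False)[2][0];print('  handle',len(h),mu,h[:,2].max(),np.degrees(np.arctan2(*l[::-1]))%180)
E
```

```text
t: 8.95
tool_pos: [0.4306, -0.024, 0.1973]
orientation: [[0.81, 0.586, -0.001], [0.586, -0.81, 0.0], [-0.0, -0.001, -1.0]]
contact_force: [-0.1, -0.8, -0.4]
opening: 1.002
grasp_force: 0.0
t 8.95 q [ 0.9   0.24 -1.01  2.09  0.25  0.94 -1.18] yaw -54.11 tilt 0.05 shift(now) [0.0018 0.001  0.1573] |d| 0.157 wz -0.31
wrist 902 (array([ 0.4323, -0.0238]), 0.0316) 0.09085414164167083
  handle 329 [ 0.38472874 -0.05959828] 0.08604710540471017 37.5257258880105
scene 52 (array([ 0.433 , -0.0234]), 0.0319) 0.09289624550087328
  handle 24 [ 0.38366164 -0.06044387] 0.08719140933743597 30.751622259877877
side 72 (array([ 0.4323, -0.0231]), 0.0316) 0.09241384108392392
  handle 32 [ 0.38418577 -0.05738533] 0.08813635957247812 37.773045294469135
```

View pics/wrist6.png

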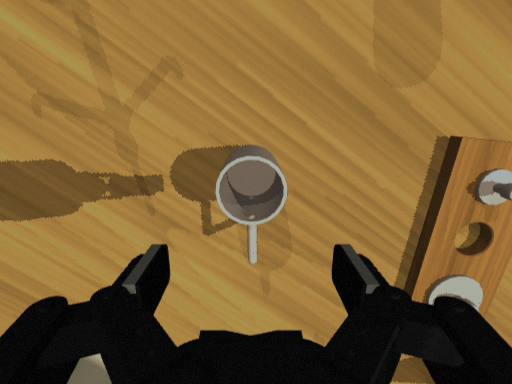

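The wrist view shows the mug mouth at (251,188) and its handle straight below it at (253,243). The lid is seated at (457,297). Now I'll descend and grasp.

```bash
python3 -m creep '[{"wx":0,"wy":0,"wz":-1.1,"tx":0.0018,"ty":0.001,"tz":0.02,"jaw":-1},{"wx":0,"wy":0,"wz":0,"tx":0,"ty":0,"tz":0.03,"jaw":-1},{"wx":0,"wy":0,"wz":0,"tx":0,"ty":0,"tz":0.02,"jaw":-1},{"wx":0,"wy":0,"wz":0,"tx":0,"ty":0,"tz":0.01,"jaw":-1},{"wx":0,"wy":0,"wz":0,"tx":0,"ty":0,"tz":0,"jaw":-1},{"wx":0,"wy":0,"wz":0,"tx":0,"ty":0,"tz":0,"jaw":-1}]'
python3 -c "
from h import *
plan(.4325,-.0236,.036,-53)"
```

```text
t: 9.6
tool_pos: [0.433, -0.0233, 0.1178]
orientation: [[0.797, 0.604, -0.0], [0.604, -0.797, 0.001], [0.0, -0.001, -1.0]]
contact_force: [0.6, 0.6, 0.3]
opening: 0.998
grasp_force: 0.0
t 9.60 q [ 0.77  0.39 -0.9   2.16  0.44  0.78 -1.33] yaw -52.87 tilt 0.04 shift(now) [-0.0006  0.      0.0818] |d| 0.082 wz 0.13
```

```bash
python3 -m creep '[{"wx":0,"wy":0,"wz":0,"tx":-0.0006,"ty":0,"tz":0.01,"jaw":-1},{"wx":0,"wy":0,"wz":0,"tx":0,"ty":0,"tz":0.02,"jaw":-1},{"wx":0,"wy":0,"wz":0,"tx":0,"ty":0,"tz":0.02,"jaw":-1},{"wx":0,"wy":0,"wz":0,"tx":0,"ty":0,"tz":0.02,"jaw":-1},{"wx":0,"wy":0,"wz":0,"tx":0,"ty":0,"tz":0.0115,"jaw":-1},{"wx":0,"wy":0,"wz":0,"tx":0,"ty":0,"tz":0,"jaw":-1},{"wx":0,"wy":0,"wz":0,"tx":0,"ty":0,"tz":0,"jaw":-1}]'
python3 -c "
from h import *
plan(.4325,-.0236,.036,-53)"
```

```text
t: 10.18
tool_pos: [0.4327, -0.0239, 0.0364]
orientation: [[0.797, 0.603, 0.0], [0.603, -0.797, 0.0], [0.0, 0.0, -1.0]]
contact_force: [0.7, 0.6, 1.1]
opening: 1.004
grasp_force: 0.0
t 10.18 q [ 0.63  0.54 -0.75  2.2   0.63  0.63 -1.5 ] yaw -52.88 tilt 0.01 shift(now) [ 0.     -0.0004  0.0004] |d| 0.001 wz 0.12
```

Grip, then a small test lift.

```bash
python3 -m creep '[{"wx":0,"wy":0,"wz":0,"tx":0,"ty":0,"tz":0,"jaw":0},{"wx":0,"wy":0,"wz":0,"tx":0,"ty":0,"tz":0,"jaw":1},{"wx":0,"wy":0,"wz":0,"tx":0,"ty":0,"tz":0,"jaw":1},{"wx":0,"wy":0,"wz":0,"tx":0,"ty":0,"tz":0,"jaw":1},{"wx":0,"wy":0,"wz":0,"tx":0,"ty":0,"tz":0,"jaw":1},{"wx":0,"wy":0,"wz":0,"tx":0,"ty":0,"tz":-0.01,"jaw":1},{"wx":0,"wy":0,"wz":0,"tx":0,"ty":0,"tz":-0.01,"jaw":1},{"wx":0,"wy":0,"wz":0,"tx":0,"ty":0,"tz":0,"jaw":1},{"wx":0,"wy":0,"wz":0,"tx":0,"ty":0,"tz":0,"jaw":1}]' 60
```

```text
t: 10.93
tool_pos: [0.4332, -0.0245, 0.0571]
orientation: [[0.798, 0.603, 0.002], [0.603, -0.798, -0.001], [0.001, 0.002, -1.0]]
contact_force: [-0.1, -0.1, -3.2]
opening: 0.766
grasp_force: 67.2
```

```bash
python3 -m creep '[{"wx":0,"wy":0,"wz":0,"tx":0,"ty":0,"tz":-0.02,"jaw":1},{"wx":0,"wy":0,"wz":0,"tx":0,"ty":0,"tz":-0.035,"jaw":1},{"wx":0,"wy":0,"wz":0,"tx":0,"ty":0,"tz":-0.035,"jaw":1},{"wx":0,"wy":0,"wz":0,"tx":0.01,"ty":0.0015,"tz":-0.03,"jaw":1},{"wx":0,"wy":0,"wz":0,"tx":0.025,"ty":0.004,"tz":-0.01,"jaw":1},{"wx":0,"wy":0,"wz":0,"tx":0.0345,"ty":0.0054,"tz":0,"jaw":1},{"wx":0,"wy":0,"wz":0,"tx":0.0345,"ty":0.0054,"tz":0,"jaw":1},{"wx":0,"wy":0,"wz":0,"tx":0.0345,"ty":0.0054,"tz":0,"jaw":1},{"wx":0,"wy":0,"wz":0,"tx":0.0345,"ty":0.0054,"tz":0,"jaw":1},{"wx":0,"wy":0,"wz":0,"tx":0.0345,"ty":0.0054,"tz":0,"jaw":1},{"wx":0,"wy":0,"wz":0,"tx":0.0345,"ty":0.0054,"tz":0,"jaw":1},{"wx":0,"wy":0,"wz":0,"tx":0.0345,"ty":0.0054,"tz":0,"jaw":1},{"wx":0,"wy":0,"wz":0,"tx":0.0345,"ty":0.0054,"tz":0,"jaw":1},{"wx":0,"wy":0,"wz":0,"tx":0.02,"ty":0.003,"tz":0,"jaw":1},{"wx":0,"wy":0,"wz":0,"tx":0.01,"ty":0.002,"tz":0,"jaw":1},{"wx":0,"wy":0,"wz":0,"tx":0,"ty":0,"tz":0,"jaw":1}]'
python3 -c "
from h import *
plan(.74,.14,.187,-10)"
```

```text
t: 12.27
tool_pos: [0.7375, 0.1408, 0.1844]
orientation: [[0.797, 0.604, -0.001], [0.604, -0.797, 0.001], [-0.0, -0.002, -1.0]]
contact_force: [-0.6, -0.0, -1.9]
opening: 0.767
grasp_force: 68.2
t 12.27 q [ 0.22  0.82 -0.79  1.28  0.58  1.27 -1.5 ] yaw -52.82 tilt 0.11 shift(now) [ 0.0015  0.0021 -0.0026] |d| 0.004 wz -42.82
```

```bash
python3 -m creep '[{"wx":0,"wy":0,"wz":-7,"tx":0,"ty":0,"tz":0,"jaw":1},{"wx":0,"wy":0,"wz":-7,"tx":0,"ty":0,"tz":0,"jaw":1},{"wx":0,"wy":0,"wz":-7,"tx":0,"ty":0,"tz":0,"jaw":1},{"wx":0,"wy":0,"wz":-7,"tx":0,"ty":0,"tz":0,"jaw":1},{"wx":0,"wy":0,"wz":-7,"tx":0,"ty":0,"tz":0,"jaw":1},{"wx":0,"wy":0,"wz":-7,"tx":0,"ty":0,"tz":0,"jaw":1},{"wx":0,"wy":0,"wz":-0.8,"tx":0.015,"ty":-0.0025,"tz":0.002,"jaw":1},{"wx":0,"wy":0,"wz":0,"tx":0.03,"ty":-0.005,"tz":0.002,"jaw":1},{"wx":0,"wy":0,"wz":0,"tx":0.03,"ty":-0.005,"tz":0.002,"jaw":1},{"wx":0,"wy":0,"wz":0,"tx":0.03,"ty":-0.005,"tz":0.002,"jaw":1},{"wx":0,"wy":0,"wz":0,"tx":0.03,"ty":-0.005,"tz":0.002,"jaw":1},{"wx":0,"wy":0,"wz":0,"tx":0.025,"ty":-0.005,"tz":0.002,"jaw":1},{"wx":0,"wy":0,"wz":0,"tx":0.0125,"ty":-0.002,"tz":0.001,"jaw":1},{"wx":0,"wy":0,"wz":0,"tx":0,"ty":0,"tz":0,"jaw":1},{"wx":0,"wy":0,"wz":0,"tx":0,"ty":0,"tz":0,"jaw":1},{"wx":0,"wy":0,"wz":0,"tx":0,"ty":0,"tz":0,"jaw":1}]'
python3 - <<'E'
from h import *
plan(.7385,.316,.171,-10)
t=np.array(get_obs()['tool_pos']);a=np.radians(-10);u=np.array([np.cos(a),np.sin(a)]);n=np.array([-u[1],u[0]])
for f in('scene','side','wrist'):
    p,d,K,T=snap(f,f+'7');Q=cloud(d,K,T).reshape(-1,3);v=Q[:,:2]-t[:2];k=v@u;s=v@n
    h=Q[(abs(k)<.025)&(s<-.045)&(s>-.095)&(abs(Q[:,2]-t[2]+.0364-.06)<.035)]
    print(f,'handle n',len(h), (np.array([((h[:,:2]-t[:2])@u).mean(),((h[:,:2]-t[:2])@n).mean(),((h[:,:2]-t[:2])@n).min(),h[:,2].min(),h[:,2].max()])).round(4) if len(h) else '')
    hk=Q[(abs(s+.048)<.03)&(k<-.07)&(k>-.18)&(Q[:,2]>.165)&(Q[:,2]<.21)]
    if len(hk)>5:
        kk=(hk[:,:2]-t[:2])@u;ss=(hk[:,:2]-t[:2])@n;print('   hook: line s =',np.polyfit(kk,ss,1).round(4),'k',kk.min(),kk.max(),'z',hk[:,2].min(),hk[:,2].max(),len(hk))
im=cv2.imread('pics/scene7.png');z=np.load('pics/scene7.npz');q=np.linalg.inv(z['T'])@np.r_[t,1];c=(z['K']@q[:3]);c=(c/c[2])[:2].astype(int);print(c)
A=im[max(c[1]-60,0):c[1]+60,c[0]-80:c[0]+80]
im=cv2.imread('pics/side7.png');z=np.load('pics/side7.npz');q=np.linalg.inv(z['T'])@np.r_[t,1];c=(z['K']@q[:3]);c=(c/c[2])[:2].astype(int);print(c)
B=im[max(c[1]-60,0):c[1]+60,max(c[0]-60,0):max(c[0]-60,0)+160]
cv2.imwrite('pics/v7.png',np.hstack([cv2.resize(A,(400,300)),cv2.resize(B,(400,300))]))
E
```

```text
t: 13.6
tool_pos: [0.7389, 0.3117, 0.1728]
orientation: [[0.178, 0.984, 0.0], [0.984, -0.178, -0.002], [-0.002, 0.001, -1.0]]
contact_force: [0.4, -0.8, -2.8]
opening: 0.767
grasp_force: 68.1
t 13.60 q [-0.    0.96 -0.9   1.12  0.72  1.37 -0.99] yaw -10.25 tilt 0.12 shift(now) [ 0.0041 -0.0011  0.0018] |d| 0.005 wz -0.25
scene handle n 75 [ 0.0017 -0.0649 -0.081   0.162   0.2228]
   hook: line s = [-0.0021 -0.0451] k -0.17929456177661257 -0.09058654761800279 z 0.17861125745820727 0.2010320469614033 60
side handle n 7 [-0.0028 -0.0781 -0.0803  0.2139  0.2215]
   hook: line s = [ 0.0035 -0.0421] k -0.17996859389334321 -0.09099435232250389 z 0.17671370460734492 0.20001794735883593 146
wrist handle n 0 
   hook: line s = [ 0.0016 -0.0411] k -0.1474439992164851 -0.09175784808802372 z 0.17539793902564021 0.1973753628305516 773
[367 204]
[176 247]
```

View pics/v7.png

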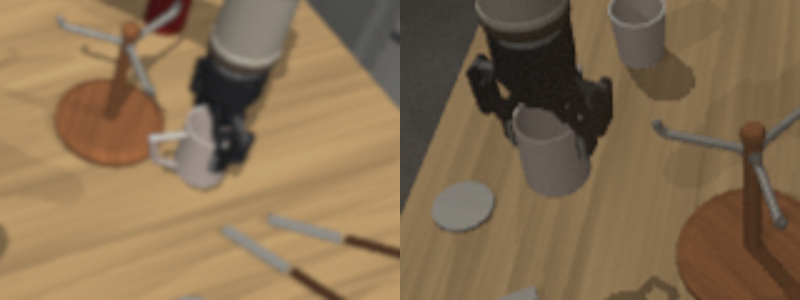

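The left view (scene) shows the handle facing the hook at about (160,145). The right view (side) shows the hook tip at (658,127) in line with the gap. Next I'll correct sideways by 5 mm and advance to just before the tip.

```bash
python3 -m creep '[{"wx":0,"wy":0,"wz":-0.2,"tx":0.005,"ty":-0.005,"tz":0.0018,"jaw":1},{"wx":0,"wy":0,"wz":0,"tx":0,"ty":-0.02,"tz":0,"jaw":1},{"wx":0,"wy":0,"wz":0,"tx":0,"ty":-0.02,"tz":0,"jaw":1},{"wx":0,"wy":0,"wz":0,"tx":0,"ty":-0.02,"tz":0,"jaw":1},{"wx":0,"wy":0,"wz":0,"tx":0,"ty":-0.008,"tz":0,"jaw":1},{"wx":0,"wy":0,"wz":0,"tx":0,"ty":0,"tz":0,"jaw":1},{"wx":0,"wy":0,"wz":0,"tx":0,"ty":0,"tz":0,"jaw":1},{"wx":0,"wy":0,"wz":0,"tx":0,"ty":0,"tz":0,"jaw":1}]'
python3 - <<'E'
from h import *
plan(.6104,.3386,.171,-10)
t=np.array(get_obs()['tool_pos']);a=np.radians(-10);u=np.array([np.cos(a),np.sin(a)]);n=np.array([-u[1],u[0]])
for f in('scene','side','wrist'):
    p,d,K,T=snap(f,f+'8');Q=cloud(d,K,T).reshape(-1,3);v=Q[:,:2]-t[:2];k=v@u;s=v@n
    hk=Q[(abs(s+.048)<.02)&(k<-.01)&(k>-.12)&(Q[:,2]>.165)&(Q[:,2]<.205)]
    kk=(hk[:,:2]-t[:2])@u;ss=(hk[:,:2]-t[:2])@n;print(f,'hook: line s =',np.polyfit(kk,ss,1).round(4),'k',kk.min(),kk.max(),'z',hk[:,2].min(),hk[:,2].max(),len(hk))
im=cv2.imread('pics/scene8.png');z=np.load('pics/scene8.npz');q=np.linalg.inv(z['T'])@np.r_[t,1];c=(z['K']@q[:3]);c=(c/c[2])[:2].astype(int)
cv2.imwrite('pics/v8.png',cv2.resize(im[c[1]-45:c[1]+45,c[0]-60:c[0]+60],(600,450)))
E
```

```text
t: 14.42
tool_pos: [0.6689, 0.3301, 0.1714]
orientation: [[0.174, 0.985, 0.001], [0.985, -0.174, -0.001], [-0.0, 0.002, -1.0]]
contact_force: [0.9, 0.1, -2.7]
opening: 0.766
grasp_force: 68.1
t 14.42 q [ 0.02  0.88 -0.93  1.31  0.7   1.29 -1.1 ] yaw -10.01 tilt 0.09 shift(now) [-0.0018 -0.0591  0.0003] |d| 0.059 wz -0.01
scene hook: line s = [ 0.0662 -0.0449] k -0.1191119382674195 -0.011010393140067904 z 0.1656888559390698 0.20310994081570222 86
side hook: line s = [-0.0384 -0.051 ] k -0.11972406882638527 -0.010216606757467078 z 0.16551680362192434 0.1989810619797786 126
wrist hook: line s = [ 0.1085 -0.0278] k -0.1199289089939065 -0.010007421272707645 z 0.16504486121014297 0.2047796170005071 338
```

View pics/v8.png

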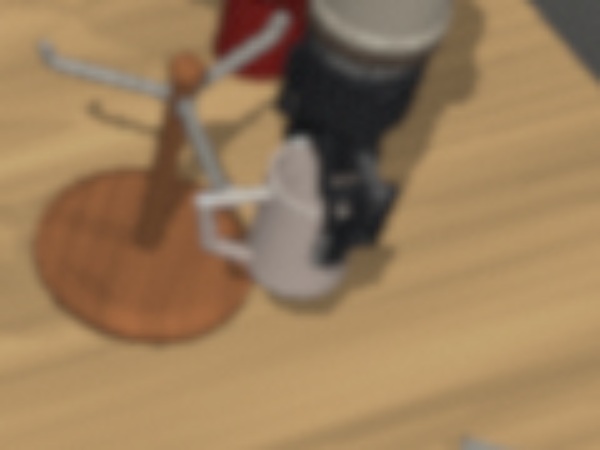

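The view shows the hook running toward the upper part of the handle opening at about (220,185), in line with it. I'll thread on slowly.

```bash
python3 -m creep '[{"wx":0,"wy":0,"wz":0,"tx":0,"ty":-0.01,"tz":0,"jaw":1},{"wx":0,"wy":0,"wz":0,"tx":0,"ty":-0.01,"tz":0,"jaw":1},{"wx":0,"wy":0,"wz":0,"tx":0,"ty":-0.01,"tz":0,"jaw":1},{"wx":0,"wy":0,"wz":0,"tx":0,"ty":0,"tz":0,"jaw":1}]'
```

```text
t: 14.9
tool_pos: [0.6348, 0.3381, 0.1715]
orientation: [[0.169, 0.986, -0.002], [0.986, -0.169, 0.001], [0.0, -0.002, -1.0]]
contact_force: [-0.6, 0.2, -2.1]
opening: 0.772
grasp_force: 68.1
```

```bash
python3 -m creep '[{"wx":0,"wy":0,"wz":0,"tx":-0.002,"ty":-0.009,"tz":0,"jaw":1},{"wx":0,"wy":0,"wz":0,"tx":0,"ty":-0.009,"tz":0,"jaw":1},{"wx":0,"wy":0,"wz":0,"tx":0,"ty":-0.009,"tz":0,"jaw":1},{"wx":0,"wy":0,"wz":0,"tx":0,"ty":0,"tz":0,"jaw":1},{"wx":0,"wy":0,"wz":0,"tx":0,"ty":0,"tz":0,"jaw":1}]'
python3 - <<'E'
from h import *
plan(.6104,.3386,.1475,-10)
t=np.array(get_obs()['tool_pos'])
im=cv2.imread('pics/scene8.png');p,d,K,T=snap('scene','scene9');q=np.linalg.inv(T)@np.r_[t,1];c=(K@q[:3]);c=(c/c[2])[:2].astype(int)
A=cv2.resize(p[c[1]-45:c[1]+45,c[0]-60:c[0]+60,::-1],(400,300))
p,d,K,T=snap('side','side9');q=np.linalg.inv(T)@np.r_[t,1];c=(K@q[:3]);c=(c/c[2])[:2].astype(int)
B=cv2.resize(p[c[1]-45:c[1]+45,c[0]-60:c[0]+60,::-1],(400,300));cv2.imwrite('pics/v9.png',np.hstack([A,B]))
E
```

```text
t: 15.32
tool_pos: [0.6101, 0.3397, 0.1717]
orientation: [[0.17, 0.985, 0.0], [0.985, -0.17, 0.0], [0.0, 0.0, -1.0]]
contact_force: [-0.1, -0.5, -2.0]
opening: 0.768
grasp_force: 68.1
t 15.32 q [ 0.03  0.81 -0.96  1.46  0.68  1.23 -1.18] yaw -9.81 tilt 0.02 shift(now) [-0.0011  0.0005  0.0242] |d| 0.024 wz 0.19
```

View pics/v9.png

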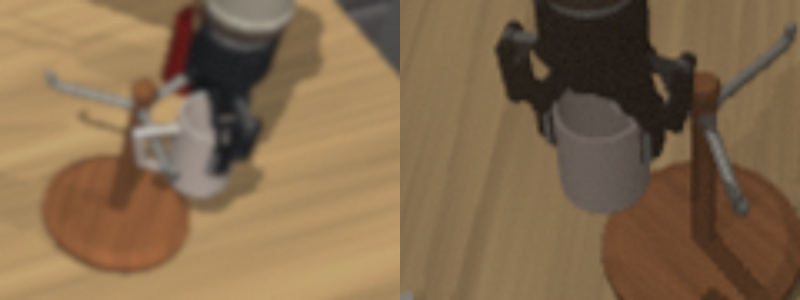

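The left view shows the hook passing through the handle, with its tip emerging at about (172,178). The post is clear of the gripper. Now I'll lower until the handle rests on the rod.

```bash
python3 -m creep '[{"wx":0,"wy":0,"wz":0,"tx":-0.001,"ty":0,"tz":0.006,"jaw":1},{"wx":0,"wy":0,"wz":0,"tx":0,"ty":0,"tz":0.006,"jaw":1},{"wx":0,"wy":0,"wz":0,"tx":0,"ty":0,"tz":0.005,"jaw":1},{"wx":0,"wy":0,"wz":0,"tx":0,"ty":0,"tz":0.003,"jaw":1},{"wx":0,"wy":0,"wz":0,"tx":0,"ty":0,"tz":0,"jaw":1},{"wx":0,"wy":0,"wz":0,"tx":0,"ty":0,"tz":0,"jaw":1}]'
```

```text
t: 15.92
tool_pos: [0.6103, 0.3381, 0.1508]
orientation: [[0.172, 0.985, -0.001], [0.985, -0.172, -0.0], [-0.0, -0.001, -1.0]]
contact_force: [0.3, 0.4, -1.8]
opening: 0.768
grasp_force: 68.1
```

```bash
python3 -m creep '[{"wx":0,"wy":0,"wz":0,"tx":0,"ty":0,"tz":0.0015,"jaw":1},{"wx":0,"wy":0,"wz":0,"tx":0,"ty":0,"tz":0.001,"jaw":1},{"wx":0,"wy":0,"wz":0,"tx":0,"ty":0,"tz":0,"jaw":1},{"wx":0,"wy":0,"wz":0,"tx":0,"ty":0,"tz":0,"jaw":1}]'
```

```text
t: 16.25
tool_pos: [0.6105, 0.3382, 0.149]
orientation: [[0.172, 0.985, 0.0], [0.985, -0.172, 0.0], [0.0, 0.0, -1.0]]
contact_force: [-0.1, -0.3, -3.7]
opening: 0.769
grasp_force: 68.1
```

```bash
python3 -m creep '[{"wx":0,"wy":0,"wz":0,"tx":0,"ty":0,"tz":0.001,"jaw":1},{"wx":0,"wy":0,"wz":0,"tx":0,"ty":0,"tz":0.001,"jaw":1},{"wx":0,"wy":0,"wz":0,"tx":0,"ty":0,"tz":0,"jaw":1},{"wx":0,"wy":0,"wz":0,"tx":0,"ty":0,"tz":0,"jaw":1}]'
```

```text
t: 16.58
tool_pos: [0.6107, 0.3383, 0.1479]
orientation: [[0.172, 0.985, 0.001], [0.985, -0.172, 0.0], [0.0, 0.001, -1.0]]
contact_force: [-1.5, -0.8, 4.4]
opening: 0.765
grasp_force: 69.0
```

```bash
python3 -m creep '[{"wx":0,"wy":0,"wz":0,"tx":0,"ty":0,"tz":0,"jaw":-1},{"wx":0,"wy":0,"wz":0,"tx":0,"ty":0,"tz":0,"jaw":-1},{"wx":0,"wy":0,"wz":0,"tx":0,"ty":0,"tz":0,"jaw":-1},{"wx":0,"wy":0,"wz":0,"tx":0,"ty":0,"tz":0,"jaw":-1},{"wx":0,"wy":0,"wz":0,"tx":0,"ty":0,"tz":0,"jaw":-1},{"wx":0,"wy":0,"wz":0,"tx":0,"ty":0,"tz":0,"jaw":-1},{"wx":0,"wy":0,"wz":0,"tx":0,"ty":0,"tz":0,"jaw":-1},{"wx":0,"wy":0,"wz":0,"tx":0,"ty":0,"tz":0,"jaw":-1},{"wx":0,"wy":0,"wz":0,"tx":0,"ty":0,"tz":0,"jaw":-1},{"wx":0,"wy":0,"wz":0,"tx":0,"ty":0,"tz":0,"jaw":-1},{"wx":0,"wy":0,"wz":0,"tx":0,"ty":0,"tz":0,"jaw":-1},{"wx":0,"wy":0,"wz":0,"tx":0,"ty":0,"tz":0,"jaw":-1}]'
python3 - <<'E'
from h import *
t=np.array(get_obs()['tool_pos']);o=[]
for f in('scene','side'):
    p,d,K,T=snap(f,f+'10');q=np.linalg.inv(T)@np.r_[t,1];c=(K@q[:3]);c=(c/c[2])[:2].astype(int)
    o.append(cv2.resize(p[c[1]-45:c[1]+45,c[0]-60:c[0]+60,::-1],(400,300)))
cv2.imwrite('pics/v10.png',np.hstack(o))
E
```

```text
t: 17.58
tool_pos: [0.6105, 0.3381, 0.1468]
orientation: [[0.172, 0.985, 0.0], [0.985, -0.172, -0.0], [-0.0, 0.0, -1.0]]
contact_force: [0.6, -0.1, -0.1]
opening: 0.998
grasp_force: 0.0
```

View pics/v10.png

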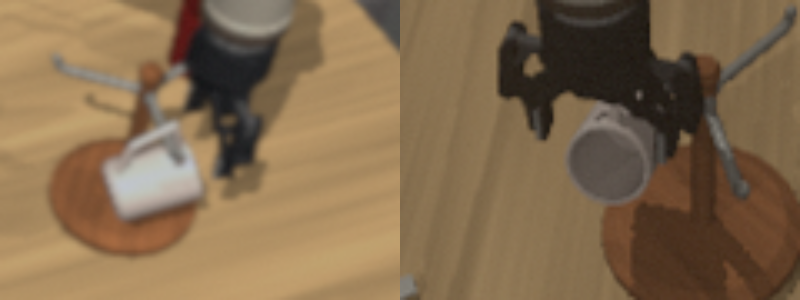

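Both views show the mug hanging by its handle on the hook and leaning, free of the gripper. I'll retreat straight up and wait.

```bash
python3 -m creep '[{"wx":0,"wy":0,"wz":0,"tx":0,"ty":0,"tz":-0.01,"jaw":-1},{"wx":0,"wy":0,"wz":0,"tx":0,"ty":0,"tz":-0.02,"jaw":-1},{"wx":0,"wy":0,"wz":0,"tx":0,"ty":0,"tz":-0.03,"jaw":-1},{"wx":0,"wy":0,"wz":0,"tx":0,"ty":0,"tz":-0.03,"jaw":-1},{"wx":0,"wy":0,"wz":0,"tx":0,"ty":0,"tz":-0.03,"jaw":-1},{"wx":0,"wy":0,"wz":0,"tx":0,"ty":0,"tz":-0.03,"jaw":-1},{"wx":0,"wy":0,"wz":0,"tx":0,"ty":0,"tz":0,"jaw":-1},{"wx":0,"wy":0,"wz":0,"tx":0,"ty":0,"tz":0,"jaw":-1},{"wx":0,"wy":0,"wz":0,"tx":0,"ty":0,"tz":0,"jaw":-1},{"wx":0,"wy":0,"wz":0,"tx":0,"ty":0,"tz":0,"jaw":-1},{"wx":0,"wy":0,"wz":0,"tx":0,"ty":0,"tz":0,"jaw":-1},{"wx":0,"wy":0,"wz":0,"tx":0,"ty":0,"tz":0,"jaw":-1},{"wx":0,"wy":0,"wz":0,"tx":0,"ty":0,"tz":0,"jaw":-1},{"wx":0,"wy":0,"wz":0,"tx":0,"ty":0,"tz":0,"jaw":-1},{"wx":0,"wy":0,"wz":0,"tx":0,"ty":0,"tz":0,"jaw":-1},{"wx":0,"wy":0,"wz":0,"tx":0,"ty":0,"tz":0,"jaw":-1},{"wx":0,"wy":0,"wz":0,"tx":0,"ty":0,"tz":0,"jaw":-1},{"wx":0,"wy":0,"wz":0,"tx":0,"ty":0,"tz":0,"jaw":-1}]'
for i in 1 2; do python3 -m creep '[{"wx":0,"wy":0,"wz":0,"tx":0,"ty":0,"tz":0,"jaw":-1},{"wx":0,"wy":0,"wz":0,"tx":0,"ty":0,"tz":0,"jaw":-1},{"wx":0,"wy":0,"wz":0,"tx":0,"ty":0,"tz":0,"jaw":-1},{"wx":0,"wy":0,"wz":0,"tx":0,"ty":0,"tz":0,"jaw":-1},{"wx":0,"wy":0,"wz":0,"tx":0,"ty":0,"tz":0,"jaw":-1},{"wx":0,"wy":0,"wz":0,"tx":0,"ty":0,"tz":0,"jaw":-1},{"wx":0,"wy":0,"wz":0,"tx":0,"ty":0,"tz":0,"jaw":-1},{"wx":0,"wy":0,"wz":0,"tx":0,"ty":0,"tz":0,"jaw":-1},{"wx":0,"wy":0,"wz":0,"tx":0,"ty":0,"tz":0,"jaw":-1},{"wx":0,"wy":0,"wz":0,"tx":0,"ty":0,"tz":0,"jaw":-1},{"wx":0,"wy":0,"wz":0,"tx":0,"ty":0,"tz":0,"jaw":-1},{"wx":0,"wy":0,"wz":0,"tx":0,"ty":0,"tz":0,"jaw":-1},{"wx":0,"wy":0,"wz":0,"tx":0,"ty":0,"tz":0,"jaw":-1},{"wx":0,"wy":0,"wz":0,"tx":0,"ty":0,"tz":0,"jaw":-1},{"wx":0,"wy":0,"wz":0,"tx":0,"ty":0,"tz":0,"jaw":-1},{"wx":0,"wy":0,"wz":0,"tx":0,"ty":0,"tz":0,"jaw":-1},{"wx":0,"wy":0,"wz":0,"tx":0,"ty":0,"tz":0,"jaw":-1},{"wx":0,"wy":0,"wz":0,"tx":0,"ty":0,"tz":0,"jaw":-1}]' | head -2; done
python3 - <<'E'
from h import *
a=snap('scene','scene11')[0].astype(int);s=snap('side','side11')[0];[capture('wrist') for _ in range(6)];b=snap('scene','scene12')[0].astype(int)
print('moving px',(abs(a-b).max(2)>25).sum())
o=[cv2.resize(x,(400,300))[:,:,::-1] for x in (b[100:292,200:456].astype(np.uint8),s)]
cv2.imwrite('pics/v11.png',np.hstack(o))
E
```

```text
t: 19.18
tool_pos: [0.6105, 0.3382, 0.2969]
orientation: [[0.172, 0.985, 0.0], [0.985, -0.172, 0.0], [0.0, 0.0, -1.0]]
contact_force: [-0.6, 0.8, 0.6]
opening: 0.999
grasp_force: 0.0
t: 20.68
tool_pos: [0.6105, 0.3381, 0.2968]
t: 22.18
tool_pos: [0.6104, 0.3382, 0.2968]
moving px 0
```

View pics/v11.png

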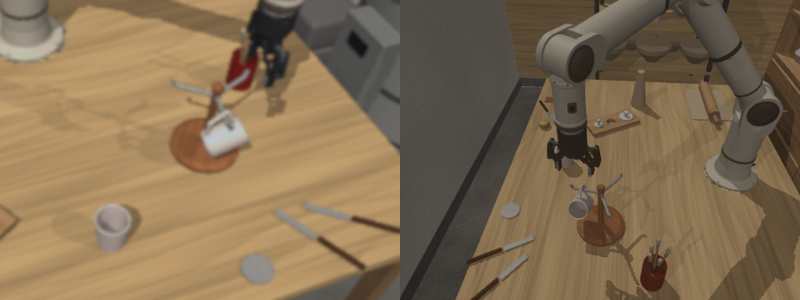

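The mug hangs still at (225,133), the lid is seated at (626,115), and the bystanders have not moved. The gripper is clear of everything.

```bash
python3 -c "
from cell import workorder
print(workorder.sign_off())"
```

```text
the job is handed in; nothing more can be done
None
```

The lid is home in the 60 mm nest, the mug hangs still by its handle on a hook, the other pots, small lid and brushes are undisturbed, and the job was handed in at about 23 s; the sign-off returned no verdict.

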